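Load a pipe reducer in the gate jig and latch the gate

TASK

Stand the steel pipe reducer, wide end down, on the jig's plate against its V nest while the gate is still open. Then ease the hinged gate shut behind it, without slamming it and without ever pressing it against the latch with more than 14 N, until the sprung tongue rides over the strike and snaps in, so that the gate stays shut by itself and its pad holds the reducer home in the V.

Things in the scene. Friction and masses are not known exactly. Their poses are not given: they have to be found in the camera images.
- pipe_reducer: Bell-shaped black steel pipe reducer standing upright on its wide end, about 0.4 kg, 66 mm high: 74 mm diameter over the lowest 12 mm (78 over its weld bead), narrowing to 48 mm at the top (about 57 mm diameter 45 mm up). Origin: centre of its underside, z up along its axis.
- jig: Gate jig bolted to the bench: dark steel plate 195 x 270 x 12 mm with a 26 mm high V nest on its far side, a hinge post (78 mm tall) on the robot's right and a keeper post for the latch (64 mm) on the left. Origin: on the bench, 3 mm from its middle; x away from the robot into the V, y along the shut gate from hinge to latch, z up.
- seat (a point): Where the centre of the reducer's underside belongs: on the plate's top, 12 mm over the bench, where the 74 mm foot touches both faces of the V. Axes as the jig's: the V opens towards -x, its faces stand at 45 degrees on the +x side. The inner face of the shut gate is 53 mm from here in -x; its spring pad stands 25 mm proud of it.
- gate (a joint): Gate angle, rad: 0 when square across the front of the V, positive when open (0.8 to 1.1 at the start, free end towards the robot). Stays where it is left; can turn to -0.16. Latched, it rests between -0.085 and 0.085, as the keeper has been set (slotted holes, up to 13 mm fore or aft), so the snap must be felt. Let go before the snap it springs back beyond 0.1.
- gate_hinge (a point): On the gate's vertical hinge axis, 43 mm over the bench. Axes turn with the gate: y runs along it to the free end, -x out of its outer face, z up. The gate is an aluminium bar 16 mm thick, from 20 to 66 mm over the bench, its free end 165 mm from the axis.
- gate_push (a point): Middle of the place to push: on the gate's flat outer face, 130 mm from the hinge axis, 50 mm over the bench; push along this point's +x (it turns with the gate). Stay 10 mm clear of the free end: the keeper post beyond it stands up to 17 mm farther out than the shut face.
- latch (a point): On the gate's free end, where the sloped tongue (8 mm out) emerges. Over the last 0.1 rad before the latch the push at gate_push grows to 5 to 11 N (spring pad on the reducer, tongue on the strike), then drops by 2 N or more as the tongue snaps in; within 1 mm more a rubber buffer meets the gate, some 9 N more per mm. The release knob, 145 mm from the axis, stands to 73 mm over the bench.

How it is judged:
By the outcome, as a careful person would: the job done as asked, in the order asked, and still so for the second after the job is handed in, with the robot touching nothing.
It also fails if it takes over 69 s, if anything falls off the work surface, if the arm or the gripper's body presses on something with over 40 N, if the wrist force passes 120 N, or if a joint passes its speed limit or range.

ROBOT

A 6-joint arm with a two-finger parallel gripper is mounted at the origin on a cart in front of the work surface, level with it; the furniture and walls round the work are solid. World frame = base frame: x ahead of the robot, y to its left, z up, the work surface at z = 0. Lengths are in m, angles in rad, forces in N, time in s.
With the tool pointing down it reaches from about 0.25 to 0.725 m from the base axis. Payload 9.7 kg.
Tool frame: the origin (TCP) lies midway between the tips of the shut fingers; the grasp point (between the pads) lies 19 mm behind it (tcp_to_grasp is the distance from the TCP to the grasp point, in m); z points along the fingers, y is the line along which they close (so a half turn about z gives the same grasp; the last joint's range is limited). The gripper opens to 85 mm and grips with 20 to 120 N. Pads are 22 mm wide; open, the fingers measure 114 mm over their backs; the gripper's body (76 mm by 85 mm) begins 54 mm behind the grasp point. The pads swing forward as they close: fully open they stand 13 mm farther back than shut.
Start: joints at [-1.154, 0.087, 0.176, 1.66, 0, 1.571], TCP at [0.223, -0.503, 0.231] pointing down, gripper open.
Joint ranges: [-3.13, 3.13], [-0.85, 1.81], [-1.15, 1.24], [-2.2, 2.28], [-1.44, 1.52], [-3.14, 3.14]. Speed limits (rad/s): [2.22, 2.22, 2.57, 3.14, 3.14, 3.14].

INTERFACE

Orientations are given as a unit quaternion [w, x, y, z].
In Python, from workcell import move_pose, line_to, move_joints, open_gripper, close_gripper, pause, solve_ik, read_state, read_camera, Unreachable, sign_off, tcp_to_grasp gives the robot as it stands. The module is installed in compiled form; this text tells all that it offers. Calls block until the motion is done:
- move_pose(position, orientation): joint-space move of the TCP to a pose.
- line_to(position, feed=0.15, orientation=None, max_force=None): straight line of the TCP; orientation=None keeps the orientation; feed is the mean speed in m/s. With max_force (N) it stops when the force on the tool has changed by that much, and returns True; else False.
- move_joints(angles): joint-space move.
- open_gripper() and close_gripper(strength=None): open the fingers fully, or close them until they stop; strength is the grip in N (None keeps the last).
- pause(seconds).
- solve_ik(position, orientation): joint angles nearest the present ones, or None.
- read_state(): the state.
- read_camera(name): name is "scene" or "top" or "wrist"; returns a dict with "img" (384x512x3 uint8, red, green, blue), "intrinsics" (3x3 intrinsics, pixels), "R" (3x3) and "t" (3): a world point X has camera coordinates R X + t; the wrist camera has in their place "mount" (4x4, takes a point from camera to tool coordinates, whose origin is the TCP and whose axes are the flange's). Camera axes: x right, y down, z forward; pixel columns grow to the right and rows downward; lengths in m; the calibration is good to about 2 mm. The wrist camera is an equidistant fisheye: a pixel r from the principal point sees the ray r / f radians off the axis. A picture is of the moment at which its call begins: read the wrist's pose just before it. There is no depth.
A pose or a line that the arm cannot do raises Unreachable and nothing moves.
- sign_off(): hands the job in; it is judged then, once.
The state is a dict: "clock": time; "joint_pos": joint angles; "joint_velocities": joint speeds; "joint_efforts": joint torques, N m; "tcp_pos": TCP position; "orientation": TCP orientation; "contact_force": force on the tool from outside, world axes, zero at the start; "moment": the same for the moment, N m; "width": opening from 0.0 (shut) to 1.0 (fully open); "gripper_force": force on a finger pad.
Only numpy, scipy, OpenCV 4.12 (cv2) and the standard library are available. Lean on these libraries where they do the work, as an engineer would, in place of code of your own. Each camera call takes 0.05 s, during which the arm holds its last target. There are 200 camera calls.

## Working session

There is one attempt and no reset: what is moved stays moved. The work goes in short steps, each a Python script; the robot and the scene stay as the last script left them, time stands still between calls to the robot, and variables do not carry over. Pictures are saved under pics/ and viewed, at most 10 in all, crops included, and the job is handed in when it is done.

```bash
mkdir -p pics; python3 - <<'E'
from workcell import *
import cv2,numpy as np
s=read_state();print({k:np.round(v,3) for k,v in s.items()},tcp_to_grasp)
for n in("scene","top"):
    c=read_camera(n);cv2.imwrite(f"pics/{n}0.png",cv2.resize(c["img"][:,:,::-1],(800,600),interpolation=cv2.INTER_CUBIC));np.savez(f"{n}0.npz",**c)
    print(n,c["intrinsics"].tolist(),np.round(c["R"],4).tolist(),np.round(c["t"],4))
E
```

```text
{'clock': np.float64(0.0), 'joint_pos': array([-1.154,  0.087,  0.175,  1.66 , -0.   ,  1.571]), 'joint_velocities': array([-0.   ,  0.   , -0.   , -0.002, -0.001, -0.   ]), 'joint_efforts': array([ 2.0000e-03, -5.2039e+01,  4.6480e+01,  1.6000e-02,  0.0000e+00,
       -0.0000e+00]), 'tcp_pos': array([ 0.223, -0.503,  0.231]), 'orientation': array([-0.001,  0.978,  0.207, -0.   ]), 'contact_force': array([-0.389,  0.734,  0.417]), 'moment': array([ 0.016,  0.007, -0.018]), 'gripper_force': np.float64(0.0), 'width': np.float64(1.001)} 0.0187
scene [[402.0976365520874, 0.0, 258.4958660630701], [0.0, 402.0976365520874, 185.4873499266938], [0.0, 0.0, 1.0]] [[0.8282, -0.5599, 0.0229], [-0.2162, -0.357, -0.9087], [0.517, 0.7477, -0.4167]] [-0.5847  0.075   0.8222]
top [[407.81662632112307, 0.0, 245.93177021483785], [0.0, 407.81662632112307, 194.79237840118793], [0.0, 0.0, 1.0]] [[-0.0107, -0.9998, 0.0159], [-0.9905, 0.0084, -0.137], [0.1369, -0.0173, -0.9904]] [-0.2555  0.5307  0.8317]
```

View pics/scene0.png

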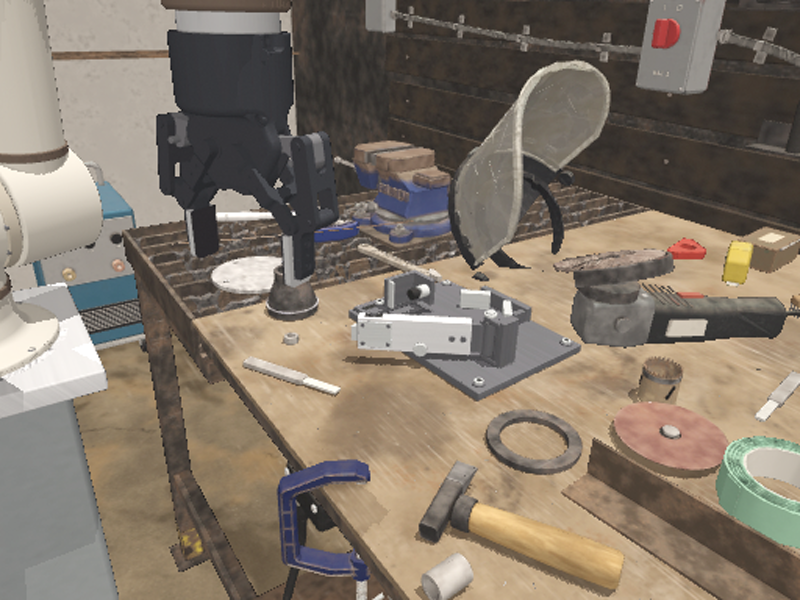

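View pics/top0.png

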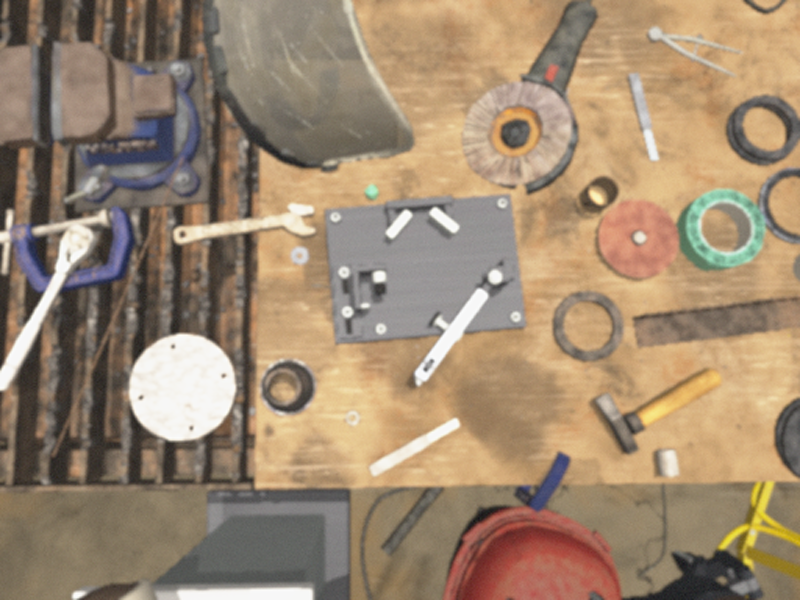

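The scene view shows the reducer at (292,290), the jig and the gate standing open. In the top view the reducer is at (287,386), the plate corners are at (326,210), (511,195), (525,327) and (336,343), the hinge pin is at (495,276) and the gate's free end is at (420,380).

```bash
cat > h.py <<'E'
import numpy as np,cv2
def ray(c,uv,z):
    K,R,t=c["intrinsics"],c["R"],c["t"]
    d=R.T@np.linalg.inv(K)@np.array([uv[0],uv[1],1.]);o=-R.T@t
    return o+d*(z-o[2])/d[2]
def ortho(c,z,x0,x1,y0,y1,s):   # s px per m; up=+x, left=+y
    K,R,t=c["intrinsics"],c["R"],c["t"]
    H=K@np.c_[R[:,0],R[:,1],R[:,2]*z+t]      # world(x,y)->pix
    A=np.array([[0,-1/s,x1],[-1/s,0,y1],[0,0,1]])   # ortho(u,v)->(x,y)
    return cv2.warpPerspective(c["img"][:,:,::-1],H@A,(int((y1-y0)*s),int((x1-x0)*s)),flags=cv2.INTER_CUBIC|cv2.WARP_INVERSE_MAP)
E
python3 - <<'E'
from h import *
c=dict(np.load("top0.npz"));k=1.5625
for n,p,z in[("TL",(326,210),.012),("TR",(511,195),.012),("BR",(525,327),.012),("BL",(336,343),.012),("red",(286,384),.066),("hinge",(495,276),.078),("free",(420,380),.066),("keeper",(379,277),.064)]:
    print(n,np.round(ray(c,np.array(p)/k,z),4))
r=ray(c,np.array((286,384))/k,.066);
a=ortho(c,.012,.2,.6,-.2,.2,1500)
cv2.imwrite("pics/o1.png",a)
b=ortho(c,.066,r[0]-.08,r[0]+.08,r[1]-.08,r[1]+.08,1200)
g=ortho(c,.066,.2,.5,-.2,.1,2000)
cv2.imwrite("pics/red.png",b)
s=dict(np.load("scene0.npz"))
q=cv2.resize(s["img"][150:260,150:390,::-1],None,fx=2.5,fy=2.5,interpolation=cv2.INTER_CUBIC)
cv2.imwrite("pics/comb.png",cv2.hconcat([cv2.resize(a,(580,580)),cv2.resize(b,(200,200)).repeat(1,0) if 0 else cv2.copyMakeBorder(cv2.resize(b,(200,200)),0,380,0,0,cv2.BORDER_CONSTANT)]))
E
```

```text
TL [ 0.6693 -0.1788  0.012 ]
TR [ 0.6901 -0.4461  0.012 ]
BR [ 0.4981 -0.4585  0.012 ]
BL [ 0.4781 -0.1931  0.012 ]
red [ 0.4213 -0.1315  0.066 ]
hinge [ 0.5592 -0.4059  0.078 ]
free [ 0.4247 -0.3055  0.066 ]
keeper [ 0.5616 -0.2534  0.064 ]
```

View pics/comb.png

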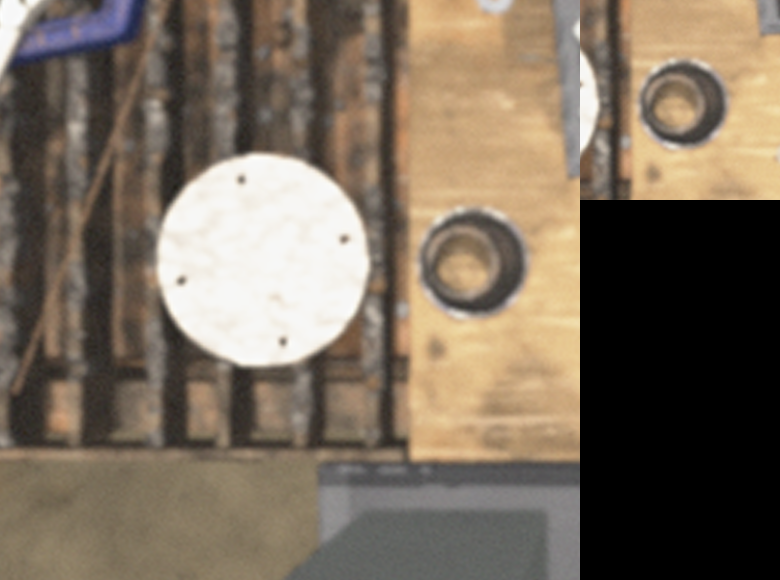

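The reducer's foot is at about (0.419,-0.127), with the outline at (472,262) in the warped view. The plate measures 268 x 192 mm with a yaw of about 0.074, and the gate stands open about 0.86. Next are wrist views of both on the way.

```bash
cat >> h.py <<'E'
from scipy.spatial.transform import Rotation as Rn
def rot(q): return Rn.from_quat([q[1],q[2],q[3],q[0]]).as_matrix()
def down(a): return np.array([0,np.cos(a/2),np.sin(a/2),0])
def wproj(c,X):   # X (...,3) world -> wrist pixels
    M=np.eye(4);M[:3,:3]=rot(c["q"]);M[:3,3]=c["p"];T=np.linalg.inv(M@c["mount"])
    P=X@T[:3,:3].T+T[:3,3];K=c["intrinsics"]
    r=np.hypot(P[...,0],P[...,1]);th=np.arctan2(r,P[...,2]);g=th/np.maximum(r,1e-9)
    return np.stack([K[0,0]*P[...,0]*g+K[0,2],K[1,1]*P[...,1]*g+K[1,2]],-1)
def wortho(c,z,x0,x1,y0,y1,s):
    v,u=np.mgrid[0:int((x1-x0)*s),0:int((y1-y0)*s)]
    X=np.stack([x1-v/s,y1-u/s,np.full(u.shape,z)],-1)
    m=wproj(c,X).astype(np.float32)
    return cv2.remap(c["img"][:,:,::-1].copy(),m[...,0],m[...,1],cv2.INTER_CUBIC)
def grid(a,x1,y1,s,step=.02):
    for k in range(-40,60):
        for ax,o in((0,x1),(1,y1)):
            w=k*step;p=int(round((o-w)*s))
            if 0<=p<a.shape[ax]:
                q=((0,p),(6,p)) if ax==0 else ((p,0),(p,6))
                cv2.line(a,q[0],q[1],(0,0,255),1)
                if k%2==0: cv2.putText(a,f"{w:.2f}",(8,p+4) if ax==0 else (p-12,16),0,.35,(0,0,255),1)
    return a
E
cat > wc.py <<'E'
from workcell import *
from h import *
def wrist(name):
    s=read_state();c=read_camera("wrist");c["p"]=s["tcp_pos"];c["q"]=s["orientation"];np.savez(name,**c);return c
E
python3 - <<'E'
from wc import *
a=.074
for a2 in(a,a+np.pi,a-np.pi): 
    for p in((.53,-.31,.28),(.42,-.127,.05),(.64,-.32,.05)): print(a2,np.round(solve_ik(p,down(a2)),2) if solve_ik(p,down(a2)) is not None else None)
move_pose((.53,-.31,.27),down(a)); c=wrist("w1.npz")
o=[grid(wortho(c,z,.4,.7,-.47,-.17,1300),.7,-.17,1300) for z in(.012,.066)]
cv2.imwrite("pics/w1o.png",cv2.hconcat(o))
print(c["mount"].round(3).tolist(),c["intrinsics"].tolist())
move_pose((.419,-.127,.20),down(a)); d=wrist("w2.npz")
cv2.imwrite("pics/w2o.png",cv2.hconcat([grid(wortho(d,z,.35,.49,-.2,-.06,2500),.49,-.06,2500) for z in(.006,.066)]))
print(read_state()["clock"])
E
```

```text
0.074 [-0.53  0.28  0.49  1.78  0.    2.54]
0.074 [-0.29 -0.17 -0.43  1.32  0.    2.77]
0.074 [-0.46  0.49  0.32  1.4   0.    2.6 ]
3.215592653589793 [-0.53  0.28  0.49  1.78  0.   -0.6 ]
3.215592653589793 [-0.29 -0.17 -0.43  1.32  0.   -0.37]
3.215592653589793 [-0.46  0.49  0.32  1.4   0.   -0.54]
-3.0675926535897933 [-0.53  0.28  0.49  1.78  0.   -0.6 ]
-3.0675926535897933 [-0.29 -0.17 -0.43  1.32  0.   -0.37]
-3.0675926535897933 [-0.46  0.49  0.32  1.4   0.   -0.54]
[[-0.001, -0.963, -0.268, 0.068], [1.0, -0.001, -0.0, 0.0], [0.0, -0.268, 0.963, -0.143], [0.0, 0.0, 0.0, 1.0]] [[297.3186396354542, 0.0, 253.25171525858576], [0.0, 297.3186396354542, 191.1084434527831], [0.0, 0.0, 1.0]]
2.4667
```

View pics/w1o.png

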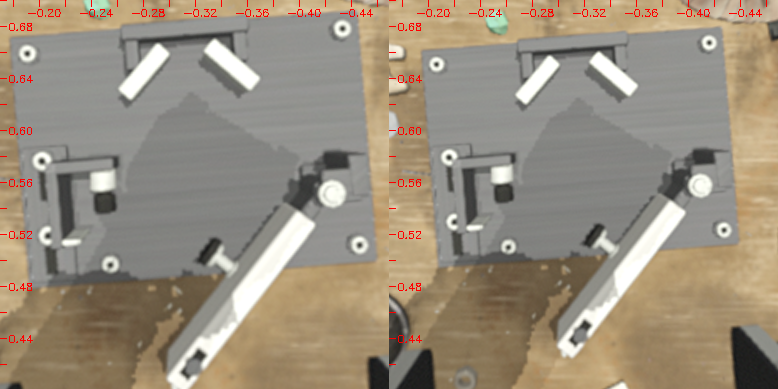

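View pics/w2o.png

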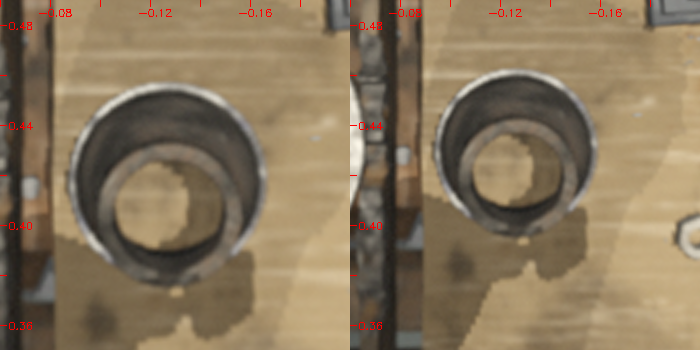

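The reducer is at (0.418,-0.127): the rim at (517,178) in the right panel and the foot at (168,182) in the left panel agree. The jig picks are the screws at (27,54), (342,28) and (360,244), the V inner edges (169,52)-(128,101) and (204,50)-(250,91), the hinge pin at (332,194) and the gate's free end at about (182,385).

```bash
python3 - <<'E'
from h import *
c=dict(np.load("w1.npz"));M=np.eye(4);M[:3,:3]=rot(c["q"]);M[:3,3]=c["p"];C=(M@c["mount"])[:3,3];print("cam",C.round(3))
def P(u,v,z): 
    p=np.array([.7-v/1300,-.17-u/1300,.012]);return (C+(p-C)*(z-C[2])/(.012-C[2]))[:2]
s=[P(27,54,.014),P(342,28,.014),P(360,244,.014)];print("screws",np.round(s,4),np.linalg.norm(s[0]-s[1]),np.linalg.norm(s[1]-s[2]))
d=s[0]-s[1];yaw=np.arctan2(-d[0],d[1]);e=s[1]-s[2];print("yaw",yaw,np.arctan2(e[1],e[0]))
print("mid of screws (jig middle)",(s[0]+s[2])/2)
ex=np.array([np.cos(yaw),np.sin(yaw)]);ey=np.array([-ex[1],ex[0]])
hp=P(332,194,.078);print("hinge",hp)
for h in(.026,.038):
    A,B=P(169,52,h),P(128,101,h);D,E=P(204,50,h),P(250,91,h)
    print("face angles",[np.degrees(np.arctan2((b-a)@ey,(b-a)@ex)) for a,b in((A,B),(D,E))],"lens",np.linalg.norm(A-B),np.linalg.norm(D-E))
    t=np.linalg.solve(np.c_[B-A,-(E-D)],D-A);ap=A+t[0]*(B-A)
    seat=ap-ex*.037*np.sqrt(2);r=seat-hp;print(h,"apex",ap,"seat",seat,"rel hinge",r@ex,r@ey)
f=P(182,385,.066);r=f-hp;print("gate",np.arctan2(-r@ex,r@ey),np.linalg.norm(r))
E
```

```text
cam [ 0.598 -0.306  0.413]
screws [[ 0.6582 -0.1913]
 [ 0.6781 -0.4324]
 [ 0.5127 -0.4462]] 0.2419182426096267 0.16589763979588343
yaw 0.08235300293975598 0.08314123188844134
mid of screws (jig middle) [ 0.58544626 -0.31878204]
hinge [ 0.55850469 -0.40572212]
face angles [np.float64(135.36112836133805), np.float64(-136.4292368201847)] lens 0.047429564204075764 0.045743873038015304
0.026 apex [ 0.67194046 -0.31202075] seat [ 0.61979189 -0.31632508] rel hinge 0.06843329209970868 0.08405258537198722
face angles [np.float64(135.36112836133805), np.float64(-136.42923682018474)] lens 0.04595785129338035 0.04432446618355656
0.038 apex [ 0.66963794 -0.31183395] seat [ 0.61748938 -0.31613828] rel hinge 0.06615394773262562 0.08442815709965437
gate 0.8456257899441997 0.1605814790315363
```

```bash
python3 - <<'E'
from wc import *
a=.082
p=(.418,-.127)
move_pose((*p,.11),down(a))
print(line_to((*p,.028),feed=.12,max_force=12))
close_gripper(45); s=read_state();print(s["width"],s["gripper_force"],s["tcp_pos"].round(4))
line_to((*p,.14),feed=.15);s=read_state();print(s["width"],s["gripper_force"],s["contact_force"].round(2))
ex=np.array([np.cos(a),np.sin(a)])
q=np.array([.618,-.316])-ex*.02
move_pose((*q,.14),down(a)); c=wrist("w3.npz")
cv2.imwrite("pics/w3.png",c["img"][:,:,::-1]); s=read_state();print(s["contact_force"].round(2),s["clock"])
E
```

```text
False
0.6760357671919213 46.11507604859071 [ 0.4187 -0.1267  0.0297]
0.6768851049496631 47.148465339123504 [ 0.69 -0.08 -2.85]
[-0.37 -0.73 -3.04] 6.1167
```

View pics/w3.png

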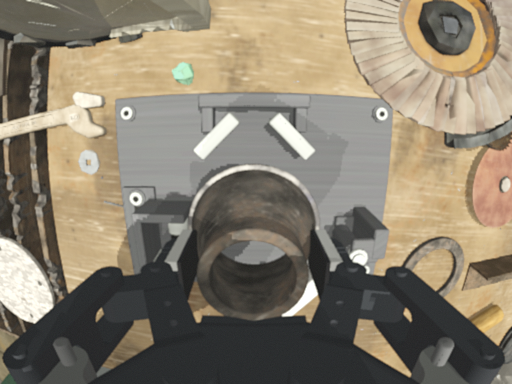

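The reducer is held level and upright in the pads, with its rim at (253,272). The V blocks are at (216,136) and (291,137) and the way to the seat is clear.

```bash
python3 - <<'E'
from wc import *
a=.082
ex=np.array([np.cos(a),np.sin(a)]);ey=np.array([-ex[1],ex[0]])
seat=np.array([.618,-.316]);q=seat-ex*.014
line_to((*q,.055),feed=.12)
f0=read_state()["contact_force"]
hit=line_to((*q,.036),feed=.02,max_force=4); s=read_state();print(hit,s["tcp_pos"].round(4),(s["contact_force"]-f0).round(2))
z=s["tcp_pos"][2]+.0015
line_to((*q,z),feed=.03)
f0=read_state()["contact_force"]
y=0
for i in range(4):
    hit=line_to((*(seat+ex*.012+ey*y),z),feed=.02,max_force=5)
    s=read_state();f=s["contact_force"]-f0;p=s["tcp_pos"][:2]
    fx,fy=f[:2]@ex,f[:2]@ey;print(hit,"pos rel seat",((p-seat)@ex).round(4),((p-seat)@ey).round(4),"F",fx.round(2),fy.round(2),f[2].round(2),"w",s["width"].round(3))
    if not hit or abs(fy)<.35*abs(fx): break
    y=(p-seat)@ey+np.sign(fy)*.0015
    line_to((*(p-ex*.004+ey*(y-(p-seat)@ey)),z),feed=.03)
print(read_state()["clock"])
E
```

```text
True [ 0.6042 -0.3172  0.0419] [-0.81 -0.57  8.36]Traceback (most recent call last):
  File "<stdin>", line 15, in <module>
AttributeError: 'float' object has no attribute 'round'
```

```bash
python3 - <<'E'
from wc import *
a=.082
ex=np.array([np.cos(a),np.sin(a)]);ey=np.array([-ex[1],ex[0]])
seat=np.array([.618,-.316]);z=.0432
p=np.array(read_state()["tcp_pos"][:2]);print("stopped at",(p-seat)@ex,(p-seat)@ey)
line_to((*(p-ex*.006),z),feed=.03)
f0=read_state()["contact_force"]
y=0.
for i in range(5):
    hit=line_to((*(seat+ex*.012+ey*y),z),feed=.02,max_force=5)
    s=read_state();f=s["contact_force"]-f0;p=s["tcp_pos"][:2]
    fx,fy=f[:2]@ex,f[:2]@ey;print(hit,"rel %.4f %.4f F %.2f %.2f %.2f w %.3f"%((p-seat)@ex,(p-seat)@ey,fx,fy,f[2],s["width"]))
    if not hit or abs(fy)<.35*abs(fx) or i==4: break
    y=(p-seat)@ey+np.sign(fy)*.0015
    line_to((*(seat+ex*((p-seat)@ex-.004)+ey*y),z),feed=.03)
print(read_state()["clock"])
E
```

```text
stopped at -0.004704184601657619 0.0003683432149105208
True rel -0.0048 0.0003 F -2.45 -0.39 1.99 w 0.674
9.4583
```

```bash
python3 - <<'E'
from wc import *
p=np.array(read_state()["tcp_pos"])
print(line_to((p[0],p[1],.038),feed=.015,max_force=3),read_state()["tcp_pos"].round(4))
open_gripper(); s=read_state();print(s["tcp_pos"].round(4),s["width"])
line_to((p[0],p[1],.16),feed=.12)
a=.082;ex=np.array([np.cos(a),np.sin(a)])
move_pose((p[0]-.06*ex[0],p[1]-.06*ex[1],.24),down(a));c=wrist("w4.npz")
o=[grid(wortho(c,z,.42,.69,-.45,-.2,1500),.69,-.2,1500) for z in(.02,.066)]
cv2.imwrite("pics/w4o.png",cv2.hconcat(o));print(read_state()["clock"])
E
```

```text
True [ 0.6131 -0.3161  0.0419]
[ 0.6125 -0.316   0.0406] 0.9960228953903016
11.7417
```

View pics/w4o.png

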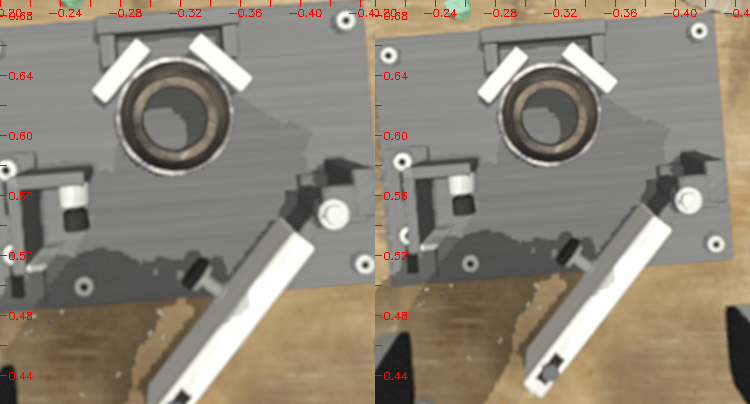

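The reducer stands against both V faces, centre (175,117) in the left panel, with the gate untouched. Next I push the gate with closed fingers to about 0.22 rad.

```bash
cat > g.py <<'E'
from wc import *
YAW=.082;HP=np.array([.5585,-.4057])
def pose(th,off=0.,r=.128,z=.038):   # off: gap outwards from the gate face
    b=th+YAW;xg=np.array([np.cos(b),np.sin(b)]);u=np.array([-xg[1],xg[0]])
    return (*(HP+r*u-(.008+.011+off)*xg),z),down(b),xg
E
python3 - <<'E'
from g import *
close_gripper(30)
p,q,xg=pose(.87,.03,z=.15);move_pose(p,q)
p,q,xg=pose(.87,.03);line_to(p,feed=.12,orientation=q,max_force=10)
f0=read_state()["contact_force"]
for th in np.r_[.87,np.arange(.8,.21,-.06),.22]:
    p,q,xg=pose(th);h=line_to(p,feed=.05,orientation=q,max_force=8)
    s=read_state();f=s["contact_force"]-f0;print("%.2f F %.2f"%(th,-f[:2]@xg),h,s["clock"])
    if h:break
c=wrist("w5.npz");cv2.imwrite("pics/w5.png",c["img"][:,:,::-1])
E
```

```text
0.87 F 0.99 False 15.3333
0.80 F 0.05 False 15.6667
0.74 F 0.53 False 15.975
0.68 F 1.17 False 16.2833
0.62 F -0.16 False 16.5917
0.56 F 1.16 False 16.9
0.50 F 0.69 False 17.2083
0.44 F 0.63 False 17.5167
0.38 F 0.83 False 17.825
0.32 F 0.33 False 18.1333
0.26 F 0.57 False 18.4417
0.22 F 1.03 False 18.6917
```

View pics/w5.png

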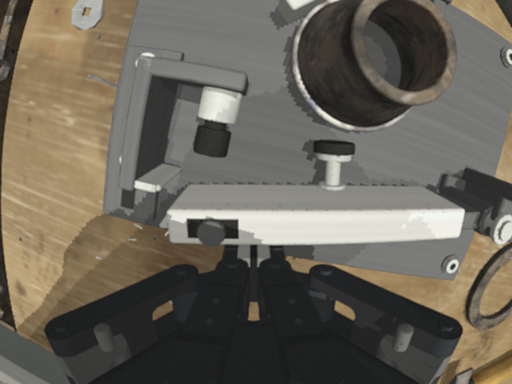

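The gate is flush against the fingers at about 0.22 rad, with the contact at (255,255). The knob at (212,230) and the keeper are clear. Now I re-zero and creep.

```bash
python3 - <<'E'
from g import *
def F(n=4):
    a=[]
    for _ in range(n): a.append(read_state()["contact_force"]);pause(.01)
    return np.mean(a,0)
p,q,xg=pose(.22,.004);line_to(p,feed=.03,orientation=q);pause(.1)
f0=F(8);fm=0;th=.22;log=[]
while th>-.12:
    th-=.012 if th>.15 and fm<2 else .0025
    p,q,xg=pose(th);h=line_to(p,feed=.015,orientation=q,max_force=5)
    f=-(F()-f0)[:2]@xg;log.append("%.4f:%.2f%s"%(th,f,"!" if h else ""));fm=max(fm,f)
    if f>12.3 or (fm>4 and f<fm-1.7) or read_state()["clock"]>50: break
print(" ".join(log),read_state()["clock"])
E
```

```text
0.2080:0.37 0.1960:0.09 0.1840:0.86 0.1720:0.54 0.1600:0.51 0.1480:0.27 0.1455:0.29 0.1430:0.56 0.1405:0.49 0.1380:0.72 0.1355:0.07 0.1330:0.47 0.1305:0.51 0.1280:2.25 0.1255:2.68 0.1230:3.35 0.1205:3.50 0.1180:2.82 0.1155:2.95 0.1130:2.86 0.1105:3.69 0.1080:3.71 0.1055:4.14 0.1030:4.47 0.1005:5.24 0.0980:4.67 0.0955:2.75 27.1083
```

```bash
python3 - <<'E'
from g import *
def F(n=4):
    a=[]
    for _ in range(n): a.append(read_state()["contact_force"]);pause(.01)
    return np.mean(a,0)
# present offset: compare with pose zero later by backing off
xg=pose(.0955)[2];fa=F(8);base=2.75
th=.0955;log=[];fl=[base]
while th>.075:
    th-=.0015
    p,q,xg=pose(th);h=line_to(p,feed=.015,orientation=q,max_force=4)
    f=base-(F()-fa)[:2]@xg;fl.append(f);log.append("%.4f:%.2f"%(th,f))
    if f>8 or f<max(fl)-1.7: break
c=wrist("w6.npz");cv2.imwrite("pics/w6.png",c["img"][:,:,::-1])
print(" ".join(log),read_state()["clock"])
E
```

```text
0.0940:2.29 0.0925:2.27 0.0910:3.00 0.0895:3.42 0.0880:2.84 0.0865:2.75 0.0850:1.76 0.0835:0.26 29.4917
```

View pics/w6.png

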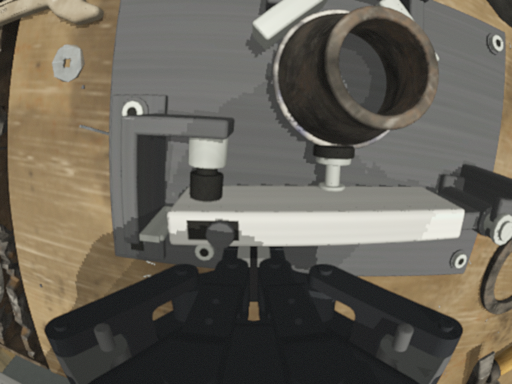

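The pad now touches the reducer at (333,152), and the tongue is alongside the strike. The force has fallen off, so I continue gently to feel for the buffer.

```bash
python3 - <<'E'
from g import *
def F(n=4):
    a=[]
    for _ in range(n): a.append(read_state()["contact_force"]);pause(.01)
    return np.mean(a,0)
fa=F(8);base=.3;th=.0835;log=[];pm=0
while th>-.1:
    th-=.002
    p,q,xg=pose(th);h=line_to(p,feed=.015,orientation=q,max_force=5)
    f=base-(F()-fa)[:2]@xg;log.append("%.4f:%.2f%s"%(th,f,"!" if h else ""));pm=max(pm,f)
    if f>11.5 or (pm>4 and f<pm-1.7) or read_state()["clock"]>46: break
print(" ".join(log),read_state()["clock"])
E
```

```text
0.0815:0.39 0.0795:0.42 0.0775:1.01 0.0755:3.04 0.0735:5.74 0.0715:6.24 0.0695:7.40 0.0675:8.03 0.0655:8.94 0.0635:9.94 0.0615:10.21 0.0595:11.47 0.0575:12.25 33.2417
```

```bash
python3 - <<'E'
from g import *
def F(n=4):
    a=[]
    for _ in range(n): a.append(read_state()["contact_force"]);pause(.01)
    return np.mean(a,0)
th=.0575;fs=[];ts=[]
while th<.17:
    th+=.004 if th<.11 else .02
    p,q,xg=pose(th);line_to(p,feed=.02,orientation=q);fs.append(F());ts.append(th)
f0=fs[-1]
print(" ".join("%.4f:%.2f"%(t,-(f-f0)[:2]@pose(t)[2]) for t,f in zip(ts,fs)))
p,q,xg=pose(.1,.03);line_to(p,feed=.1,orientation=q)
print("free",-(F(8)-f0)[:2]@xg)
p,q,xg=pose(.05,.05,z=.2);line_to(p,feed=.2,orientation=q)
c=wrist("w7.npz");o=[grid(wortho(c,z,.48,.68,-.45,-.2,1500),.68,-.2,1500) for z in(.022,.066)]
cv2.imwrite("pics/w7o.png",cv2.hconcat(o));print(read_state()["clock"])
E
```

```text
0.0615:10.51 0.0655:8.84 0.0695:6.80 0.0735:5.46 0.0775:2.97 0.0815:-0.64 0.0855:-0.57 0.0895:0.10 0.0935:0.42 0.0975:-0.18 0.1015:-0.08 0.1055:-0.42 0.1095:-0.44 0.1135:-0.45 0.1335:-0.36 0.1535:0.06 0.1735:0.00
free -0.06909003189046062
39.6
```

View pics/w7o.png

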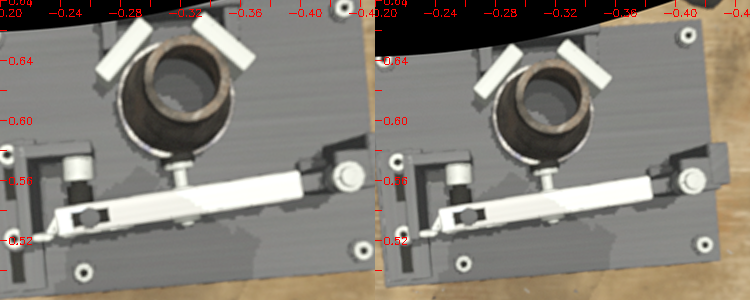

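The gate has stayed at about 0.075 rad on its own, with edge (442,230)-(652,197). The pad bears on the reducer at (545,172), and the reducer's foot is still at (0.612,-0.317) against both V faces. On the back-off the push fell to zero at 0.08 and the gate did not follow, so it is latched.

```bash
python3 -c "
from workcell import *
print(sign_off())"
```

```text
the job is handed in; nothing more can be done
None
```

The job is handed in: the reducer stands wide end down in the V and the gate is latched at about 0.08 rad, staying shut by itself with its pad on the reducer; the push peaked at about 12.3 N and the clock read about 40 s at the last check before sign-off.

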